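# Test indentation with the hand hardness press

### The arm

A 6-joint arm with a two-finger parallel gripper is mounted at the origin on a cart in front of the work surface, level with it; the furniture and walls round the work are solid. World frame = base frame: x ahead of the robot, y to its left, z up, the work surface at z = 0. Lengths are in m, angles in rad, forces in N, time in s.
With the tool pointing down it reaches from about 0.35 to 0.775 m from the base axis. Payload 5.5 kg.
Tool frame: the origin (TCP) lies at the very end of the fingers, on their centre line; the grasp point (between the pads) lies 19 mm behind it; z points along the fingers, y is the line along which they close (so a half turn about z gives the same grasp; the last joint's range is limited). The gripper opens to 85 mm and grips with 20 to 120 N. Pads are 22 mm wide; open, the fingers measure 114 mm over their backs; the gripper's body (76 mm by 85 mm) begins 54 mm behind the grasp point. The pads swing forward as they close: fully open they stand 13 mm farther back than shut.
Start: joints at [-1.4, 0.313, 0.046, 1.304, 0, 1.431], TCP at [0.176, -0.547, 0.231] pointing down, gripper open.
Joint ranges: [-2.76, 2.76], [-0.86, 1.69], [-1.03, 1.26], [-2.2, 2.34], [-1.47, 1.5], [-3.14, 3.14]. Speed limits (rad/s): [2.57, 2.57, 3.14, 3.14, 3.14, 3.14].

### API

Orientations are given as a unit quaternion [w, x, y, z].
In Python, from workcell import env, viewer, nets gives the robot as it stands. The module is installed in compiled form; this text tells all that it offers.
- The arm moves only by the tool move_tool, called by a JSON object that holds its "api" and its "payload". Schema: {"type":"object","properties":{"deltas":{"type":"object","properties":{"dx":{"type":"array","items":{"type":"number"},"minItems":1,"maxItems":8},"dy":{"type":"array","items":{"type":"number"},"minItems":1,"maxItems":8},"dz":{"type":"array","items":{"type":"number"},"minItems":1,"maxItems":8},"ax":{"type":"array","items":{"type":"number"},"minItems":1,"maxItems":8},"ay":{"type":"array","items":{"type":"number"},"minItems":1,"maxItems":8},"az":{"type":"array","items":{"type":"number"},"minItems":1,"maxItems":8}},"additionalProperties":false,"required":["dx","dy","dz","ax","ay","az"]},"jaw":{"type":"number"},"force":{"type":"number"},"only":{"type":"string"},"quiet":{"type":"boolean"},"lines":{"type":"string"}},"required":["deltas"],"additionalProperties":false}. deltas is an object with one list for each field, all of the same length, 1 to 8, a row being the entries at one place: dx, dy, dz (the shift in a scale on which 1.0 is 0.5 m), ax, ay, az (a rotation vector in shares of pi rad (1.0 is pi rad)); each row is the pose to reach, as a shift and turn from the pose commanded when the call began, along the tool's axes at that moment; what a row does not reach only later rows make up. A row lasts 1/8 s, in which the tool goes at most 0.0625 m and 0.188 rad, less where a joint would pass 70% of its speed; a pose out of reach is approached as far as the arm can. jaw is the finger opening in m, set as the call begins (left out keeps the last). The fingers move at their own pace and stop on an object; force is the grip in N (left out, the last holds). Time passes only in rows, so rows that do not move let the fingers close. The tool returns the time, the measured TCP pose, the force, the opening and the grip force at its end. only (a regular expression) keeps the lines of the reply that match it, lines (a string "A,B") keeps lines A to B, and quiet returns only ok. No shift or turn number may pass 1 either way. Input that does not fit is refused with a message, and nothing moves.
- env.get_state(): the state, without advancing time (a new reading comes with each control period).
- viewer.read_camera(name): name is "scene" or "top"; returns a dict with "image" (480x640x3 uint8, red, green, blue), "K" (3x3 intrinsics, pixels), "R" (3x3) and "t" (3): a world point X has camera coordinates R X + t. Camera axes: x right, y down, z forward; pixel columns grow to the right and rows downward; lengths in m; the calibration is good to about 2 mm. A picture is of the moment at which its call begins. There is no depth.
- env.hand_in(): hands the job in; it is judged then, once.
Trained networks look in a picture, given as the dict that the camera call returned (one of the last four; its "shot" number tells which), for a name from the list of things; names that differ only in an ending like _2 or _b are one class to them, and where a whole thing is asked for, a point or a joint stands for the part that bears it (a point fixed in the world has none). Each returns a list of dicts, best first, with "confidence" (0 to 1); they miss things now and then, are a little off and sometimes report something else, mostly with a low value. They report only what shows in the picture. A call takes as long as a camera call. They do not tell look-alikes from the thing itself.
- nets.outline_of(label, picture): "region" (480x640 bool, what is visible of it) and "box" ([left, top, right, bottom] in pixels, round what is visible of it).
The state is a dict: "clock": time; "joint_pos": joint angles; "qvel": joint speeds; "tau": joint torques, N m; "tcp_pos": TCP position; "orientation": TCP orientation; "wrist_force": force on the tool from outside, world axes, zero at the start; "ft_torque": the same for the moment, N m; "finger_gap": finger opening in m; "grip_force": force on a finger pad.
Only numpy, scipy, OpenCV 4.12 (cv2) and the standard library are available. Lean on these libraries where they do the work, as an engineer would, in place of code of your own. Each camera call takes 0.05 s, during which the arm holds its last target. There are 200 camera calls.

### The job

Make a test indentation in the thick steel reference block: set the block flat in the round nest of the press's slide table, push the table by its handle until it is fully home under the indenter, then press the palm knob smoothly down through the soft preload until it sits firmly on its stiffer second stop, 15 to 23 N on the knob and never over 25 N, hold it there for a full second, and let it come all the way up. Leave the table home with the block in it and do not disturb the other pieces on the bench.

Things in the scene. Friction and masses are not known exactly. Their poses are not given: they have to be found in the camera images.
- hardness_press: Grey bench press, fixed: bed 245 x 120 mm, top 20 mm above the bench; a rear column carries a round head over the bed (56 mm across, 89 to 177 mm high; with its dial it reaches 34 mm ahead of the axis). Origin at bench level below the vertical indenter axis; x points from the front (table handle) to the column at the rear, z up.
- nest (a point): Nest centre, on the slide table's upper face, 44 mm above the bench. The aluminium table (74 x 78 mm) carries a dark steel ring 5 mm high, bore 53 mm, outside 63 mm; the 49 mm block stands in it with 2 mm of play all round. Moves with the table along the press's x, on the indenter axis when home.
- handle (a point): Top centre of the table's handle, an upright black grip 17 mm across and 32 mm tall, 95 mm ahead (-x of the press) of the nest centre; its top is 76 mm above the bench, its foot 44 mm.
- table (a joint): Slide of the table along the press's +x: 0 = fully out in front of the head (loading), 0.115 m = fully home against its stop under the indenter. Starts between 0 and 0.012 m. Slides with about 3 N of friction and stays where it is left.
- knob_top (a point): Centre of the nearly flat top of the palm knob, on the indenter axis, 217.5 mm above the bench when up. Press straight down here, e.g. with closed fingertips.
- plunger (a joint): Travel of the plunger, m: 0 = fully up, grows downward. Return spring 1.5 to 3.5 N; after 6 mm the first stop (indenter meets the block): a step of about 3 N, then 0.55 N per mm. The second stop follows 1.5 to 10.5 mm later, at a depth set by a hidden nut and not known; 6 to 12 N just before it, then about 9 N per mm.
- indenter: Steel indenter, 12 mm rod with a tapered tip below the head, follows the plunger down. Origin at the tip, 74 mm above the bench when up: 6 mm above the top of the thick block in the nest. The needle of the small dial on the head's front shows the plunger's travel.
- thick_block: Thick steel reference block, the one to be tested: plain bright disc, 49 mm across and 24 mm thick, lying loose on the bench. Origin: centre of its underside. z up.
- thin_block: Bystander: steel test block, 50 mm across but only 12 mm thick. Origin: centre of its underside.
- anvil: Bystander: dark steel flat anvil standing stem up, disc 60 mm across, 40 mm tall in all. Origin: centre of its underside.
- weight: Bystander: brass weight with a top knob, 56 mm across, 40 mm tall. Origin: centre of its underside.
- palm_knob: Black mushroom palm knob, 45 mm across, on the plunger's upright steel stem above the head. Origin on the axis, 17.5 mm below the centre of the knob's top. 15 N on the knob is reached only on the second stop; 25 N overloads it. Released, it springs fully up.
Not all that is in view belongs to the job. Of the things that look like the thick_block, take the one that is farthest to the robot's right at the start.

How it is judged:
On the way, in this order (a step that is already met when the one before it is completed fails the run):
1. the thick block stands flat in the nest, let go, the table not yet home (horizontal distance between thick_block and nest below 0.0035 m and z of thick_block in the frame of nest between -0.002 and 0.002 m and angle between thick_block's own z axis and vertical below 0.05 rad and contact force between the fingers and thick_block below 0.1 N and value of joint table below 0.09 m), for 0.2 s.
2. the table is fully home with the block in its nest (value of joint table above 0.112 m and horizontal distance between thick_block and nest below 0.0035 m and z of thick_block in the frame of nest below 0.002 m), for 0.2 s.
3. the knob is held on its second stop (more than 14 N on it, which only the second stop can give) with the indenter loading the block, for 0.8 s (contact force between anything else and palm_knob above 14 N and contact force between indenter and thick_block above 3 N and value of joint table above 0.112 m), for 0.8 s.
At the end, for the whole second after the job is handed in: The knob is fully up (within 1.5 mm), the indenter clear of the block, the table home within 3 mm of its stop, and the thick block at rest flat in the nest (within 3.5 mm of its centre, within 2 mm of its floor) (all of step 2 and value of joint plunger below 0.0015 m and z of thick_block in the frame of nest above -0.002 m and angle between thick_block's own z axis and vertical below 0.05 rad and linear speed of thick_block below 0.01 m/s and contact force between indenter and thick_block below 0.05 N); the robot touches nothing.
It fails at once if more than 25 N on the palm knob (contact force between any of anything else, anything else and palm_knob above 25 N).
It fails at once if a bystander (thin block, anvil, weight) moved by more than 15 mm (distance of any of thin_block, anvil, weight from where it was at the start of the episode above 0.015 m).
It also fails if it takes over 61 s, if anything falls off the work surface, if the arm or the gripper's body presses on something with over 40 N, if the wrist force passes 120 N, or if a joint passes its speed limit or range.

## Working session

There is one attempt and no reset: what is moved stays moved. The work goes in short steps, Python scripts to look and compute and a tool call to move; the robot and the scene stay as the last step left them, time stands still between calls to the robot, and variables do not carry over. Pictures are saved under pics/ and viewed, at most 10 in all, crops included, and the job is handed in when it is done.

```bash
mkdir -p pics; cat > h.py <<'E'
import numpy as np, cv2
from workcell import env, viewer, nets
def shot(n): return viewer.read_camera(n)
def save(p,f,box=None,s=1):
    im=p["image"][:,:,::-1]
    if box: l,t,r,b=box; im=im[t:b,l:r]
    im=cv2.resize(np.ascontiguousarray(im),None,fx=s,fy=s,interpolation=cv2.INTER_CUBIC); cv2.imwrite("pics/"+f,im)
def onplane(p,u,v,z):
    R,t,K=map(np.array,(p["R"],p["t"],p["K"])); C=-R.T@t; d=R.T@np.linalg.inv(K)@np.array([u,v,1.]); return C+d*(z-C[2])/d[2]
def proj(p,X):
    c=np.array(p["R"])@np.array(X)+np.array(p["t"]); q=np.array(p["K"])@c; return q[:2]/q[2]
def tri(obs):
    A=np.zeros((3,3)); b=np.zeros(3)
    for p,u,v in obs:
        R,t,K=map(np.array,(p["R"],p["t"],p["K"])); C=-R.T@t; d=R.T@np.linalg.inv(K)@np.array([u,v,1.]); d/=np.linalg.norm(d)
        M=np.eye(3)-np.outer(d,d); A+=M; b+=M@C
    return np.linalg.solve(A,b)
E
python3 - <<'E'
from h import *
ps={n:shot(n) for n in("scene","top")}
for n,p in ps.items():
    save(p,n+"0.png"); print(n,(-np.array(p["R"]).T@p["t"]).round(3))
    for l in ["thick_block","thin_block","anvil","weight","hardness_press","nest","handle","palm_knob","indenter","table"]:
        if l in("table","plunger"):continue
        for d in nets.outline_of(l,p)[:4]:
            ys,xs=np.nonzero(d["region"]); print(l,round(d["confidence"],2),np.round(d["box"]),xs.mean().round(1),ys.mean().round(1),len(xs))
E
```

```text
scene [0.034 0.317 0.879]
thick_block 0.94 [358. 257. 382. 284.] 370.3 269.4 367
thick_block 0.66 [354. 307. 369. 330.] 359.7 317.0 253
thick_block 0.56 [287. 260. 308. 284.] 295.4 272.3 381
anvil 0.91 [308. 286. 336. 308.] 323.1 297.2 544
weight 0.63 [350. 202. 372. 218.] 360.3 211.3 331
hardness_press 0.71 [151. 225. 260. 355.] 200.3 294.5 7021
nest 0.64 [201. 299. 261. 352.] 228.4 322.3 1509
handle 0.61 [197. 296. 262. 357.] 228.9 322.4 1543
handle 0.55 [350. 201. 371. 221.] 360.6 211.4 386
palm_knob 0.78 [165. 228. 190. 247.] 176.9 237.6 349
top [ 0.26  -0.076  1.33 ]
thick_block 0.84 [285. 221. 308. 247.] 296.2 232.5 412
thick_block 0.74 [309. 309. 331. 334.] 319.5 319.9 414
thick_block 0.72 [355. 261. 378. 288.] 363.9 276.3 444
thin_block 0.83 [417. 254. 440. 275.] 426.6 262.6 411
thin_block 0.35 [170. 159. 196. 180.] 181.4 169.1 381
anvil 0.65 [294. 263. 317. 287.] 301.8 274.0 590
weight 0.64 [399. 193. 424. 219.] 410.5 204.1 514
hardness_press 0.95 [165. 135. 236. 290.] 199.9 206.4 6787
nest 0.56 [185. 224. 224. 290.] 204.3 247.6 1550
handle 0.65 [183. 222. 224. 290.] 204.2 247.5 1590
palm_knob 0.94 [169. 157. 195. 181.] 181.0 169.2 387
```

View pics/scene0.png

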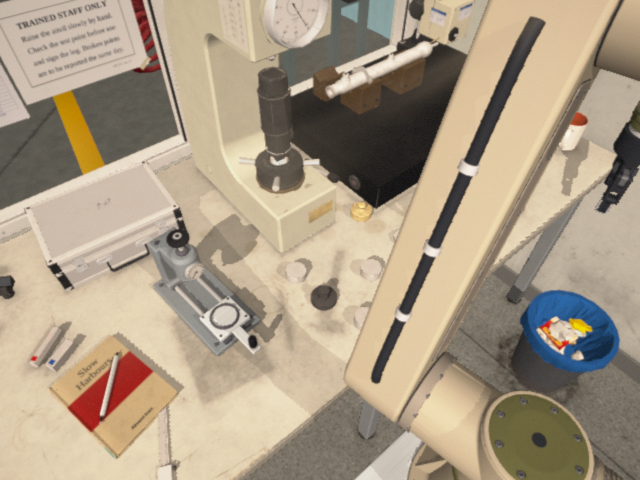

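View pics/top0.png

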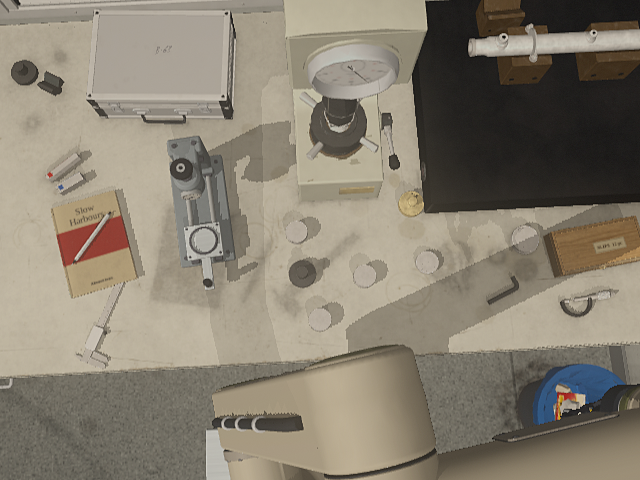

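```bash
python3 - <<'E'
from h import *
t=shot("top"); s=shot("scene")
print(env.get_state())
for n,(u,v) in {"A":(296.2,232.5),"B":(319.5,319.9),"C":(363.9,276.3),"thin":(426.6,262.6),"anvil":(301.8,274),"weight":(410.5,204.1)}.items():
    X=onplane(t,u,v,.024); print(n,X.round(3),"scene px",proj(s,X).round(1))
print("knob tri",tri([(t,181,169.2),(s,176.9,237.6)]).round(4))
E
```

```text
{'clock': 1.1, 'joint_pos': array([-1.39960996e+00,  3.13204710e-01,  4.60931213e-02,  1.30360080e+00,
        8.24809419e-06,  1.43119348e+00]), 'qvel': array([-5.49637110e-05,  3.43686805e-04,  1.43996835e-03, -2.52173501e-04,
       -2.33392048e-04, -5.83868717e-04]), 'tau': array([-3.14147974e-04, -4.80475509e+01,  2.98819470e+01,  2.99888043e-04,
       -1.93275064e-04,  5.89912375e-06]), 'tcp_pos': array([ 0.17583891, -0.54749305,  0.23131768]), 'orientation': array([4.18977896e-05, 9.87950534e-01, 1.54769961e-01, 4.78625617e-06]), 'wrist_force': array([-0.11531702,  0.99255419, -0.90756669]), 'ft_torque': array([-0.00111302,  0.04737106,  0.04535458]), 'grip_force': 0.0, 'finger_gap': 0.08559223293448319}
A [ 0.556 -0.051  0.024] scene px [295.9 270.3]
B [ 0.362 -0.092  0.024] scene px [365.5 316.6]
C [ 0.451 -0.193  0.024] scene px [370.7 267.5]
thin [ 0.474 -0.331  0.024] scene px [404.2 234. ]
anvil [ 0.463 -0.059  0.024] scene px [323.9 294.3]
weight [ 0.607 -0.308  0.024] scene px [361.  208.9]
knob tri [0.6495 0.1606 0.2123]
```

Scene view: press at (200,295), discs at (295,271), (370,269) and (360,317), the anvil at (323,297), the weight at (361,211). The arm hides the right side. Top view: the look-alike discs are A(296,231), B(319,320), C(364,275), (427,262) and (525,238). The anvil is at (302,273), the weight at (411,204), the knob at (181,169), the nest at (204,240) and the handle at (208,283). I need a close crop to tell thick from thin.

```bash
python3 - <<'E'
from h import *
t=shot("top")
im=t["image"][:,:,::-1]
tiles=[cv2.resize(im[v-22:v+23,u-22:u+23],(260,260),interpolation=cv2.INTER_CUBIC) for u,v in [(296,232),(319,320),(364,276),(427,262),(525,238),(204,240)]]
cv2.imwrite("pics/tiles.png",np.vstack([np.hstack(tiles[:3]),np.hstack(tiles[3:])]))
for u,v in [(427,262),(525,238)]: print(onplane(t,u,v,.024).round(3),onplane(t,u,v,.012).round(3))
E
```

```text
[ 0.475 -0.332  0.024] [ 0.477 -0.335  0.012]
[ 0.517 -0.551  0.024] [ 0.519 -0.556  0.012]
```

View pics/tiles.png

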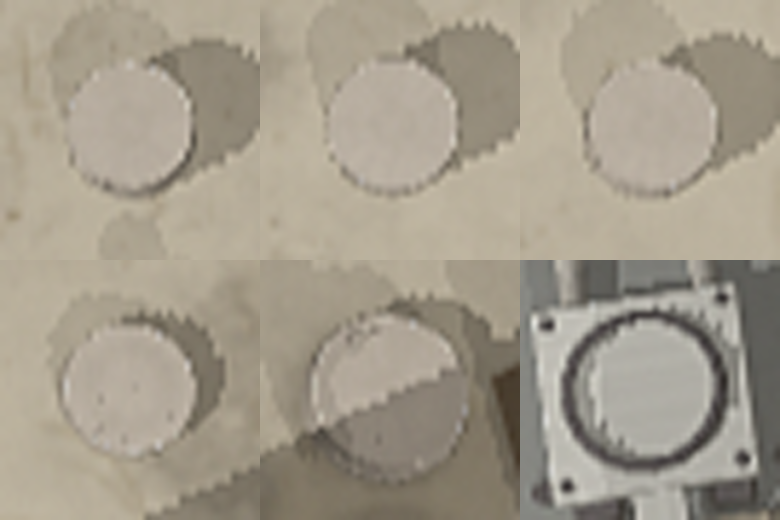

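Tile 4 (427,262) has dents and a short shadow, so it is the thin block. Tile 5 (525,238) is about 58 mm across and marked, so it is scenery. The plain thick discs are A(296,231), B(319,320) and C(364,275). **C** is farthest right, at y≈-0.19, so I choose C. Next I measure it and the nest in both views.

```bash
cat >> h.py <<'E'
from scipy.optimize import least_squares
def ring(p,c,rad,thr):
    g=cv2.cvtColor(p["image"],cv2.COLOR_RGB2GRAY).astype(np.float32); k=8; u,v=c
    P=cv2.resize(g[v-rad:v+rad,u-rad:u+rad],None,fx=k,fy=k,interpolation=cv2.INTER_CUBIC)
    m=(P<thr).astype(np.uint8); cs,_=cv2.findContours(m,cv2.RETR_EXTERNAL,cv2.CHAIN_APPROX_NONE)
    b=None
    for q in cs:
        if cv2.pointPolygonTest(q,(rad*k/2.,rad*k/2.),False)>0:
            e=cv2.fitEllipse(cv2.convexHull(q)); b=e
    if b is None: return None
    return u-rad+(b[0][0]+.5)/k-.5, v-rad+(b[0][1]+.5)/k-.5, np.array(b[1])/k*.5*2
def cylbox(p,X,r,h):
    a=np.linspace(0,2*np.pi,180); q=np.array([proj(p,[X[0]+r*np.cos(t),X[1]+r*np.sin(t),z]) for t in a for z in(X[2],X[2]+h)])
    return np.r_[q.min(0),q.max(0)]
E
python3 - <<'E'
from h import *
s=shot("scene");t=shot("top")
obs=[]
for p,l in((t,(364,276)),(s,(370,269))):
    for d in nets.outline_of("thick_block",p):
        ys,xs=np.nonzero(d["region"]); 
        if np.hypot(xs.mean()-l[0],ys.mean()-l[1])<8:
            # tight edges of region incl. pixel extent
            obs.append((p,np.array([xs.min()-.5,ys.min()-.5,xs.max()+.5,ys.max()+.5]),xs.mean(),ys.mean())); print(obs[-1][1:])
f=lambda q:np.concatenate([cylbox(p,[q[0],q[1],0],.0245,q[2])-b for p,b,_,_ in obs])
r=least_squares(f,[.451,-.193,.024]); print("C x,y,h",r.x.round(4),r.fun.round(1))
print("centroid tri",tri([(p,a,b) for p,_,a,b in obs]).round(4))
for thr in(90,110,130):
    a=ring(t,(204,240),20,thr); b=ring(s,(222,317),22,thr); print(thr,a,b)
    if a and b: print("nest tri",tri([(t,*a[:2]),(s,*b[:2])]).round(4),"top@.049",onplane(t,*a[:2],.049).round(4),"scene@.049",onplane(s,*b[:2],.049).round(4))
save(t,"n1.png",(160,140,240,300),3.7)
im=np.hstack([cv2.resize(np.ascontiguousarray(t["image"][145:300,160:240,::-1]),(310,600),interpolation=cv2.INTER_CUBIC),cv2.resize(np.ascontiguousarray(s["image"][220:360,150:264,::-1]),(488,600),interpolation=cv2.INTER_CUBIC)])
cv2.imwrite("pics/press.png",im)
E
```

```text
(array([352.5, 263.5, 375.5, 288.5]), np.float64(364.0466666666667), np.float64(276.14444444444445))
(array([359.5, 258.5, 381.5, 280.5]), np.float64(370.1943734015345), np.float64(269.52941176470586))
C x,y,h [ 0.4532 -0.1948  0.0243] [ 0.1  0.6  0.4 -0.5 -0.  -0.2 -0.4  0.5]
centroid tri [ 0.453  -0.1946  0.0129]
90 None None
110 None None
130 None None
```

View pics/press.png

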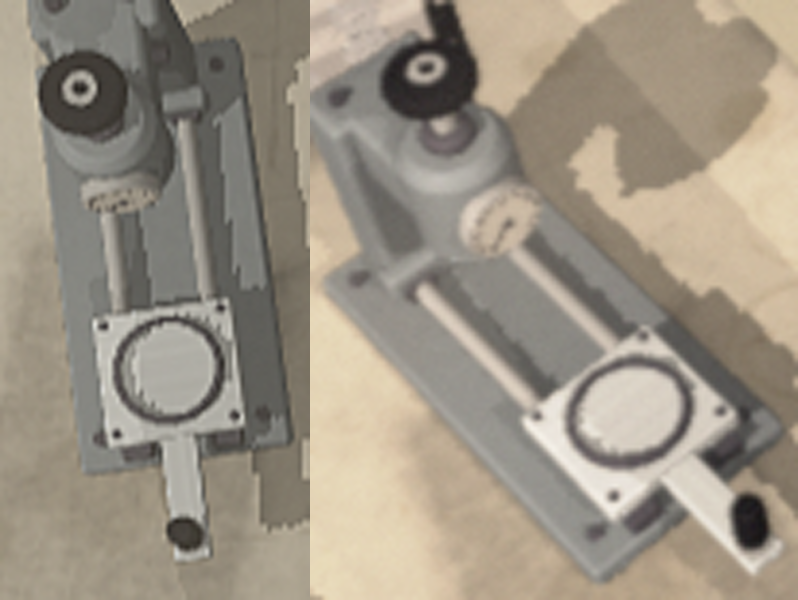

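The crop shows the table out at the front with an empty ring, the handle at about (207,282) in the top view, and the knob at (181,169). I fit the ring and knob models in both views.

```bash
cat >> h.py <<'E'
from scipy.ndimage import map_coordinates
from scipy.optimize import minimize
def circ(p,x,y,z,rs):
    a=np.linspace(0,2*np.pi,120,endpoint=False); g=cv2.cvtColor(p["image"],cv2.COLOR_RGB2GRAY).astype(float)
    q=np.array([proj(p,[x+r*np.cos(t),y+r*np.sin(t),z]) for r in rs for t in a]); return map_coordinates(g,[q[:,1],q[:,0]],order=1)
def fit(ps,x0,z,rin,rout):
    f=lambda q:sum(np.clip(circ(p,q[0],q[1],z,rin),0,200).mean()-circ(p,q[0],q[1],z,rout).mean() for p in ps)
    best=min((minimize(f,np.array(x0)+[i,j],method="Nelder-Mead",options=dict(xatol=1e-4,fatol=.01,initial_simplex=np.array(x0)+[i,j]+np.array([[0,0],[.003,0],[0,.003]]))) for i in(-.004,0,.004) for j in(-.004,0,.004)),key=lambda r:r.fun)
    return best.x.round(4),round(best.fun,1)
E
python3 - <<'E'
from h import *
s=shot("scene");t=shot("top")
X=tri([(t,204.1,240.3),(s,224.5,316.1)]); print("eye tri ring",X.round(4))
x0=onplane(t,204.1,240.3,.049)[:2]
for n,ps in(("top",[t]),("scene",[s]),("both",[t,s])): print("ring",n,fit(ps,x0,.049,[.028,.0295,.031],[.0335,.035]))
for z in(.041,.045,.049,.053,.057): print(z,fit([t,s],x0,z,[.028,.0295,.031],[.0335,.035]))
k=[]
for p in(t,s):
    for d in nets.outline_of("palm_knob",p)[:1]:
        ys,xs=np.nonzero(d["region"]); k.append((p,(xs.min()+xs.max())/2,(ys.min()+ys.max())/2)); print(k[-1][1:],xs.min(),xs.max(),ys.min(),ys.max())
print("knob tri",tri(k).round(4))
# handle: dark pixels
for p,(l,a,r,b) in((t,(198,270,218,290)),(s,(244,325,264,350))):
    g=cv2.cvtColor(p["image"],cv2.COLOR_RGB2GRAY)[a:b,l:r]; m=g<70; ys,xs=np.nonzero(m); print("handle",xs.min()+l,xs.max()+l,ys.min()+a,ys.max()+a,xs.mean()+l,ys.mean()+a)
E
```

```text
eye tri ring [0.5445 0.1475 0.043 ]
ring top (array([0.5441, 0.1482]), np.float64(-78.3))
ring scene (array([0.542, 0.148]), np.float64(-84.8))
ring both (array([0.5431, 0.1481]), np.float64(-154.7))
0.041 (array([0.5464, 0.148 ]), np.float64(-142.3))
0.045 (array([0.5447, 0.148 ]), np.float64(-157.4))
0.049 (array([0.5431, 0.1481]), np.float64(-154.7))
0.053 (array([0.5414, 0.1483]), np.float64(-135.8))
0.057 (array([0.5397, 0.1485]), np.float64(-106.0))
(np.float64(181.0), np.float64(169.0)) 170 192 159 179
(np.float64(177.5), np.float64(238.5)) 166 189 229 248
knob tri [0.6505 0.1606 0.209 ]
handle 203 211 279 286 207.33962264150944 282.20754716981133
handle 244 256 325 347 251.3298969072165 338.37113402061857
```

C is at (0.453,-0.195) with a measured height of 24 mm. The nest is at (0.544,0.148) with the ring top at 0.046–0.049. The knob is at (0.6505,0.1606), so the press yaw is about 0.116. Table value is about 0.007. These agree with the text. Moving over C now, turning the tool to the half-turn equivalent of the press yaw.

Units first: shifts go in shares of 0.5 m and turns go in shares of pi rad. So 0.371 m / 0.5 = 0.742, -0.188 m / 0.5 = -0.376, -1.44 rad / 3.1416 = -0.4584.

{"api": "move_tool", "payload": {"deltas": {"dx":[0.092,0.186,0.278,0.372,0.464,0.558,0.65,0.742],"dy":[-0.062,-0.126,-0.188,-0.25,-0.312,-0.376,-0.438,-0.5],"dz":[0.02,0.04,0.06,0.08,0.1,0.12,0.14,0.16],"ax":[0,0,0,0,0,0,0,0],"ay":[0,0,0,0,0,0,0,0],"az":[-0.0573,-0.1146,-0.1719,-0.2292,-0.2865,-0.3438,-0.4011,-0.4584]}, "jaw": 0.085, "force": 40}}

```text
clock: 2.55
tcp_pos: [0.4538, -0.1946, 0.1513]
orientation: [0.001, 0.638, 0.77, 0.0]
wrist_force: [0.9, -1.4, 0.8]
finger_gap: 0.0845
grip_force: 0.0
```

In the tool's units: 0.08 m / 0.5 = 0.16, 0.07 m / 0.5 = 0.14, -1.5 rad / 3.1416 = -0.4775.

{"api": "move_tool", "payload": {"deltas": {"dx":[0,0,0,0,0,0,0,0],"dy":[0,0,0,0,0,0,0,0],"dz":[0.02,0.04,0.06,0.08,0.1,0.12,0.14,0.16],"ax":[0,0,0,0,0,0,0,0],"ay":[0,0,0,0,0,0,0,0],"az":[-0.0598,-0.1194,-0.1792,-0.2387,-0.2986,-0.3581,-0.4179,-0.4775]}}}

```text
clock: 3.55
tcp_pos: [0.4527, -0.1961, 0.0711]
orientation: [0.0, -0.058, 0.998, -0.0]
wrist_force: [-0.0, 0.7, 0.5]
finger_gap: 0.0849
grip_force: 0.0
```

{"api": "move_tool", "payload": {"deltas": {"dx":[0],"dy":[0],"dz":[0],"ax":[0],"ay":[0],"az":[0]}}}

```text
clock: 3.68
tcp_pos: [0.4521, -0.1957, 0.0707]
orientation: [-0.001, -0.054, 0.999, 0.0]
wrist_force: [0.4, 0.7, 0.1]
finger_gap: 0.0848
grip_force: 0.0Traceback (most recent call last):
```

```bash
cat >> h.py <<'E'
def go(x,y,z,th=None,quiet=0):
    s=env.get_state(); q=s["orientation"]; p=s["tcp_pos"]
    from scipy.spatial.transform import Rotation as Ro
    R=Ro.from_quat([q[1],q[2],q[3],q[0]]).as_matrix(); d=R.T@(np.array([x,y,z])-p)
    a=np.arctan2(R[1,0],R[0,0]); print("clock",round(s["clock"],2),"tcp",p.round(4),"yaw",a.round(3),"tilt",R[:,2].round(4),"d_tool",d.round(4),"rz",None if th is None else round(-((th-a+np.pi)%(2*np.pi)-np.pi),3),"F",s["wrist_force"].round(1),"gap",s["finger_gap"].round(4),"grip",round(float(s["grip_force"]),1))
E
python3 -c "
from h import *
go(.453,-.1947,.006,3.258)"
```

```text
  File "<string>", line 3, in <module>
    go(.453,-.1947,.006,3.258)
    ~~^^^^^^^^^^^^^^^^^^^^^^^^
  File "h.py", line 45, in go
    a=np.arctan2(R[1,0],R[0,0]); print("clock",round(s["clock"],2),"tcp",p.round(4),"yaw",a.round(3),"tilt",R[:,2].round(4),"d_tool",d.round(4),"rz",None if th is None else round(-((th-a+np.pi)%(2*np.pi)-np.pi),3),"F",s["wrist_force"].round(1),"gap",s["finger_gap"].round(4),"grip",round(float(s["grip_force"]),1))
                                                                                                                                                                                                                                                          ^^^^^^^^^^^^^^^^^^^^^
AttributeError: 'float' object has no attribute 'round'
```

In the tool's units: 0.0645 m / 0.5 = 0.129, -0.001 m / 0.5 = -0.002.

```bash
sed -i 's/s\["finger_gap"\].round(4)/round(float(s["finger_gap"]),4)/' h.py
```

{"api": "move_tool", "payload": {"deltas": {"dx":[-0.002,-0.002,-0.002,-0.002],"dy":[0.002,0.002,0.002,0.002],"dz":[0.06,0.1,0.129,0.129],"ax":[0,0,0,0],"ay":[0,0,0,0],"az":[0,0,0,0]}}}

```text
clock: 4.18
tcp_pos: [0.453, -0.1946, 0.0062]
orientation: [-0.001, -0.054, 0.999, 0.0]
wrist_force: [0.5, 0.0, 0.0]
finger_gap: 0.0851
grip_force: 0.0
```

{"api": "move_tool", "payload": {"deltas": {"dx":[0,0,0,0,0,0],"dy":[0,0,0,0,0,0],"dz":[0,0,0,0,0,0],"ax":[0,0,0,0,0,0],"ay":[0,0,0,0,0,0],"az":[0,0,0,0,0,0]}, "jaw": 0.03, "force": 40}}

```text
clock: 4.92
tcp_pos: [0.4542, -0.1952, 0.0079]
orientation: [0.001, -0.054, 0.999, -0.0]
wrist_force: [-0.1, 1.0, 6.7]
finger_gap: 0.0474
grip_force: 40.7
```

```bash
python3 -c "
from h import *
go(.453,-.1947,.1,3.258)"
```

```text
clock 4.92 tcp [ 0.4542 -0.1952  0.0079] yaw -3.033 tilt [ 1.7e-03 -7.0e-04 -1.0e+00] d_tool [ 0.001   0.0005 -0.0921] rz -0.007 F [-0.1  1.   6.7] gap 0.0474 grip 40.7
```

In the tool's units: -0.11 m / 0.5 = -0.22, -0.08 m / 0.5 = -0.16.

{"api": "move_tool", "payload": {"deltas": {"dx":[0,0,0,0,0],"dy":[0,0,0,0,0],"dz":[-0.02,-0.08,-0.16,-0.22,-0.22],"ax":[0,0,0,0,0],"ay":[0,0,0,0,0],"az":[0,0,0,0,0]}}}

```text
clock: 5.55
tcp_pos: [0.4551, -0.196, 0.1193]
orientation: [0.002, -0.055, 0.999, -0.002]
wrist_force: [0.8, 0.1, -3.3]
finger_gap: 0.0472
grip_force: 42.4
```

```bash
python3 - <<'E'
from h import *
go(.5437,.1481,.10,3.258)
s=shot("scene");t=shot("top")
obs=[]
for p in(t,s):
    for d in nets.outline_of("thick_block",p)[:4]: print(np.round(d["box"]),round(d["confidence"],2))
im=np.hstack([cv2.resize(np.ascontiguousarray(p["image"][b:b+120,a:a+100,::-1]),(400,480),interpolation=cv2.INTER_CUBIC) for p,a,b in((t,310,210),(s,320,190))]); cv2.imwrite("pics/held.png",im)
E
```

```text
clock 5.55 tcp [ 0.4551 -0.196   0.1193] yaw -3.032 tilt [ 0.0044 -0.003  -1.    ] d_tool [-0.1254  0.3324  0.0187] rz -0.007 F [ 0.8  0.1 -3.3] gap 0.0472 grip 42.4
[286. 222. 308. 244.] 0.71
```

View pics/held.png

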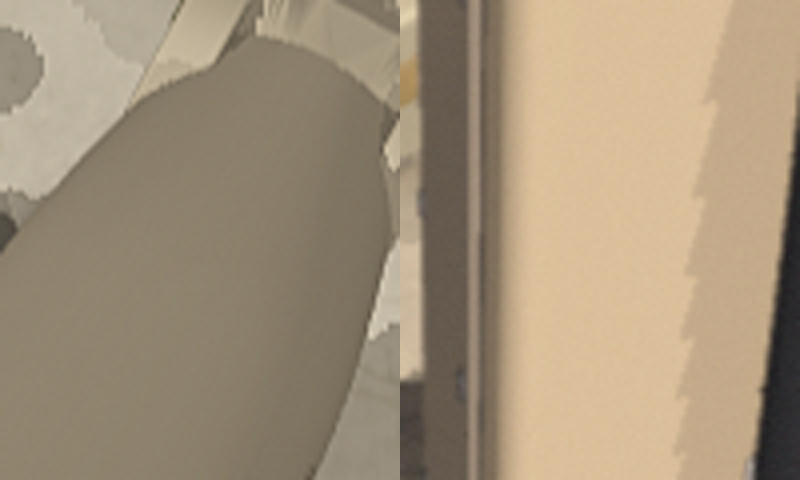

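The arm hides the held block in both views. The gap of 47 mm and the 3.3 N load confirm that it is held. Carrying it over the nest.

In the tool's units: 0.332 m / 0.5 = 0.664, 0.285 m / 0.5 = 0.57, -0.007 rad / 3.1416 = -0.0022.

{"api": "move_tool", "payload": {"deltas": {"dx":[-0.036,-0.072,-0.108,-0.144,-0.18,-0.214,-0.25,-0.25],"dy":[0.094,0.19,0.284,0.38,0.474,0.57,0.664,0.664],"dz":[0,0,0,0,0,0,0,0],"ax":[0,0,0,0,0,0,0,0],"ay":[0,0,0,0,0,0,0,0],"az":[0,0,0,0,0,0,-0.0022,-0.0022]}}}

```text
clock: 6.75
tcp_pos: [0.5411, 0.1519, 0.1148]
orientation: [-0.001, -0.061, 0.998, 0.0]
wrist_force: [-0.9, -1.7, -3.3]
finger_gap: 0.047
grip_force: 42.7
```

{"api": "move_tool", "payload": {"deltas": {"dx":[0,0,0,0,0],"dy":[0,0,0,0,0],"dz":[0.02,0.04,0.06,0.08,0.08],"ax":[0,0,0,0,0],"ay":[0,0,0,0,0],"az":[0,0,0,0,0]}}}

```text
clock: 7.38
tcp_pos: [0.5407, 0.1482, 0.0756]
orientation: [-0.001, -0.058, 0.998, -0.0]
wrist_force: [0.5, -0.3, -2.4]
finger_gap: 0.0471
grip_force: 42.7
```

```bash
python3 - <<'E'
from h import *
go(.5437,.1481,.058,3.258)
s=shot("scene");t=shot("top")
im=np.hstack([cv2.resize(np.ascontiguousarray(p["image"][b:b+120,a:a+100,::-1]),(400,480),interpolation=cv2.INTER_CUBIC) for p,a,b in((t,150,190),(s,175,260))]); cv2.imwrite("pics/over.png",im)
E
```

```text
clock 7.38 tcp [0.5407 0.1482 0.0756] yaw -3.026 tilt [-2.e-03 -3.e-04 -1.e+00] d_tool [-0.003  -0.0004  0.0176] rz -0.001 F [ 0.5 -0.3 -2.4] gap 0.0471 grip 42.7
```

View pics/over.png

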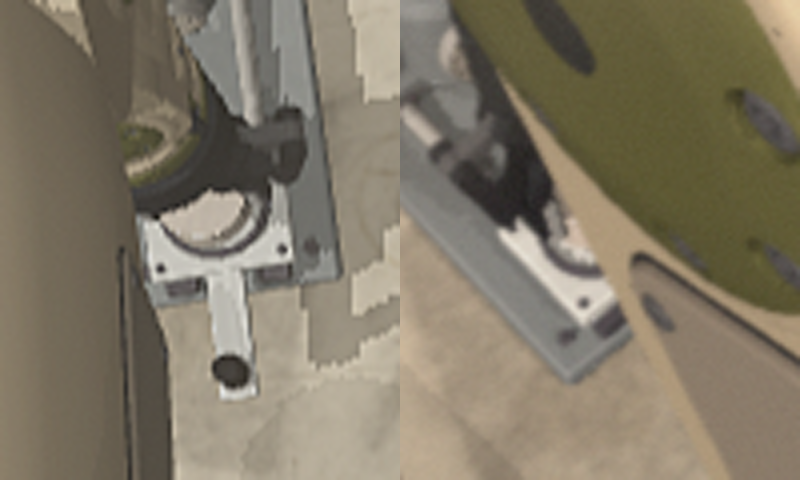

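The top crop shows the block's front half over the ring, with the ring's front rim at about (205,250) in picture pixels. I correct 3 mm forward, lower to just above the rim, and compare the block's front arc with the ring there.

In the tool's units: 0.015 m / 0.5 = 0.03, -0.003 m / 0.5 = -0.006.

{"api": "move_tool", "payload": {"deltas": {"dx":[-0.006,-0.006,-0.006,-0.006],"dy":[0,0,0,0],"dz":[0.01,0.02,0.03,0.03],"ax":[0,0,0,0],"ay":[0,0,0,0],"az":[0,0,0,0]}}}

```text
clock: 7.98
tcp_pos: [0.544, 0.149, 0.0611]
orientation: [-0.001, -0.058, 0.998, -0.0]
wrist_force: [-0.3, -0.3, -3.8]
finger_gap: 0.047
grip_force: 42.7
```

```bash
python3 - <<'E'
from h import *
P=[]
for i in range(6):
    t=shot("top"); P.append(env.get_state()["tcp_pos"])
print("mean",np.mean(P,0).round(4),np.std(P,0).round(4))
go(.5437,.1481,.052,3.258)
im=cv2.resize(np.ascontiguousarray(t["image"][215:265,175:235,::-1]),(720,600),interpolation=cv2.INTER_CUBIC)
def arc(x,y,z,r,c):
    q=np.array([proj(t,[x+r*np.cos(a),y+r*np.sin(a),z]) for a in np.linspace(0,6.28,90)]); q=((q-[175,215]+.5)*12).astype(int)
    cv2.polylines(im,[q],True,c,1)
z=np.mean(P,0)[2]-.008
arc(.5437,.1481,.049,.0315,(0,0,255)); arc(.5437,.1481,z+.024,.0245,(0,255,0)); arc(.5437,.1481,z,.0245,(255,0,0))
cv2.imwrite("pics/fit.png",im)
E
```

```text
mean [0.5446 0.1491 0.0618] [0.0002 0.     0.0002]
clock 8.28 tcp [0.5447 0.1491 0.062 ] yaw -3.025 tilt [ 4.e-04 -1.e-04 -1.e+00] d_tool [ 0.0011 -0.0009  0.01  ] rz -0.0 F [ 0.1  0.1 -3.9] gap 0.0475 grip 42.7
```

View pics/fit.png

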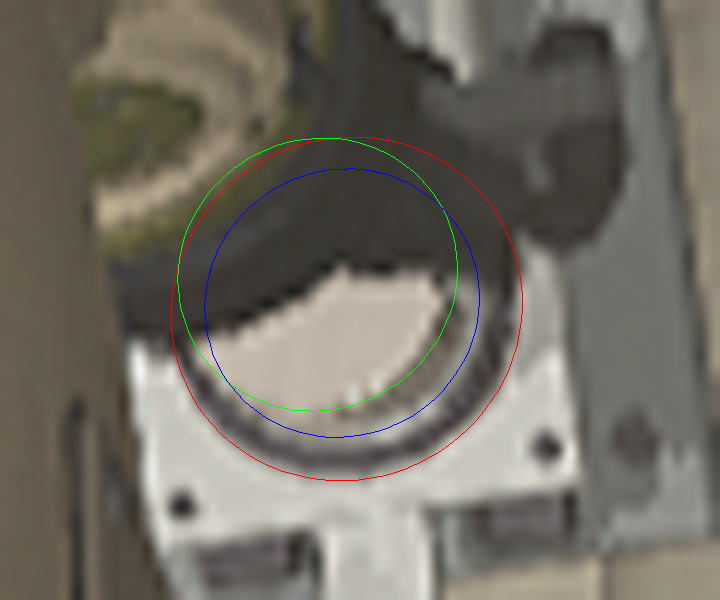

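The overlay fits: the ring matches red and the block face matches green, but the block sits about 1–1.5 mm toward +y, which agrees with the TCP reading. Correcting that and lowering into the bore.

In the tool's units: 0.007 m / 0.5 = 0.014, -0.0012 m / 0.5 = -0.0024.

{"api": "move_tool", "payload": {"deltas": {"dx":[0.0012,0.0012,0.0012,0.0012,0.0012],"dy":[-0.0024,-0.0024,-0.0024,-0.0024,-0.0024],"dz":[0.002,0.006,0.01,0.014,0.014],"ax":[0,0,0,0,0],"ay":[0,0,0,0,0],"az":[0,0,0,0,0]}}}

```text
clock: 8.9
tcp_pos: [0.5441, 0.1478, 0.0545]
orientation: [-0.0, -0.058, 0.998, -0.0]
wrist_force: [-0.7, -0.6, -4.2]
finger_gap: 0.047
grip_force: 42.7
```

```bash
python3 -c "
from h import *
go(.5437,.1481,.052,3.258)"
```

```text
clock 8.9 tcp [0.5441 0.1478 0.0545] yaw -3.025 tilt [-1.e-04 -1.e-04 -1.e+00] d_tool [0.0004 0.0003 0.0025] rz -0.0 F [-0.7 -0.6 -4.2] gap 0.047 grip 42.7
```

No contact with the block bottom below the rim, so it is in the bore. Setting it down.

In the tool's units: 0.003 m / 0.5 = 0.006, 0.0024 m / 0.5 = 0.0048.

{"api": "move_tool", "payload": {"deltas": {"dx":[0,0,0,0,0],"dy":[0,0,0,0,0],"dz":[0.0016,0.0032,0.0048,0.006,0.006],"ax":[0,0,0,0,0],"ay":[0,0,0,0,0],"az":[0,0,0,0,0]}}}

```text
clock: 9.52
tcp_pos: [0.5441, 0.1478, 0.052]
orientation: [0.0, -0.058, 0.998, -0.0]
wrist_force: [-1.4, 0.4, -0.5]
finger_gap: 0.0471
grip_force: 43.1
```

```bash
python3 -c "
from h import *
go(.5437,.1481,.052,3.258)"
```

```text
clock 9.53 tcp [0.5441 0.1478 0.052 ] yaw -3.025 tilt [ 2.e-04 -1.e-04 -1.e+00] d_tool [0.0004 0.0003 0.    ] rz -0.0 F [-1.4  0.4 -0.5] gap 0.0471 grip 43.1
```

Weight is off the fingers. Releasing, rising, then moving over the handle.

{"api": "move_tool", "payload": {"deltas": {"dx":[0,0,0,0],"dy":[0,0,0,0],"dz":[0,0,0,0],"ax":[0,0,0,0],"ay":[0,0,0,0],"az":[0,0,0,0]}, "jaw": 0.085}}

```text
clock: 10.02
tcp_pos: [0.5442, 0.1478, 0.0518]
orientation: [0.0, -0.058, 0.998, -0.0]
wrist_force: [-0.2, -1.0, -0.4]
finger_gap: 0.085
grip_force: 0.0
```

{"api": "move_tool", "payload": {"deltas": {"dx":[0,0,0,0.06,0.12,0.19,0.19,0.19],"dy":[0,0,0,0,0,0,0,0],"dz":[-0.04,-0.1,-0.12,-0.12,-0.12,-0.12,-0.12,-0.12],"ax":[0,0,0,0,0,0,0,0],"ay":[0,0,0,0,0,0,0,0],"az":[0,0,0,0,0,0,0,0]}, "jaw": 0.05}}

```text
clock: 11.02
tcp_pos: [0.4504, 0.1369, 0.1118]
orientation: [0.001, -0.058, 0.998, -0.0]
wrist_force: [0.9, -0.1, 0.2]
finger_gap: 0.0502
grip_force: 0.0
```

```bash
python3 - <<'E'
from h import *
go(.4495,.137,.055,3.258)
s=shot("scene");t=shot("top")
im=np.hstack([cv2.resize(np.ascontiguousarray(p["image"][b:b+120,a:a+100,::-1]),(400,480),interpolation=cv2.INTER_CUBIC) for p,a,b in((t,150,190),(s,175,260))]); cv2.imwrite("pics/placed.png",im)
E
```

```text
clock 11.03 tcp [0.4504 0.1369 0.1118] yaw -3.025 tilt [ 0.0011  0.     -1.    ] d_tool [0.001  0.0003 0.0568] rz -0.0 F [ 0.9 -0.1  0.2] gap 0.0502 grip 0.0
```

View pics/placed.png

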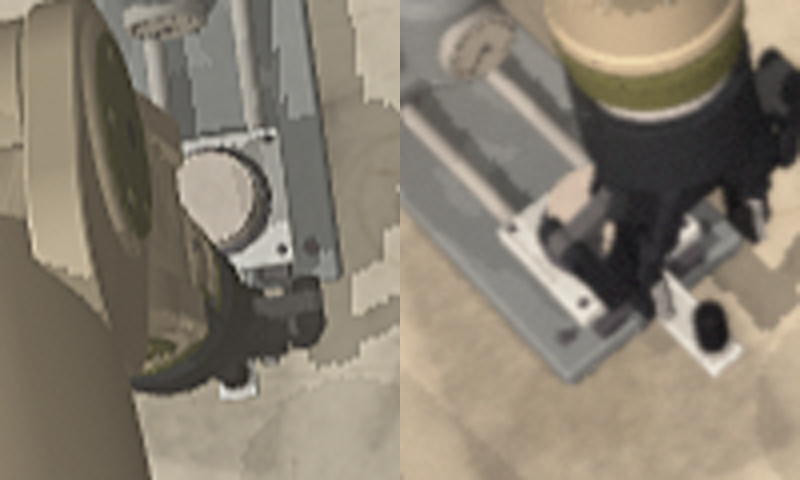

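The block sits in the ring (top crop) and the handle is clear below the gripper. I check the handle's pixel against my estimate before descending.

```bash
python3 - <<'E'
from h import *
s=shot("scene")
g=cv2.cvtColor(s["image"],cv2.COLOR_RGB2GRAY)[332:352,245:265]; ys,xs=np.nonzero(g<60); print(xs.mean()+245,ys.mean()+332,xs.min()+245,xs.max()+245,ys.min()+332,ys.max()+332)
print(proj(s,[.4495,.137,.076]),proj(s,[.4495,.137,.06]),proj(s,[.4495,.137,.044]))
E
```

```text
252.4189189189189 341.22972972972974 249 256 336 347
[252.04638515 337.04390662] [252.87699602 340.9795853 ] [253.68584108 344.81213117]
```

Handle confirmed at the estimate, within 1 mm. Descending, gripping it, then pushing.

In the tool's units: 0.056 m / 0.5 = 0.112, 0.04 m / 0.5 = 0.08.

{"api": "move_tool", "payload": {"deltas": {"dx":[0.002,0.002,0.002,0.002],"dy":[0,0,0,0],"dz":[0.04,0.08,0.112,0.112],"ax":[0,0,0,0],"ay":[0,0,0,0],"az":[0,0,0,0]}, "jaw": 0.05}}

```text
clock: 11.68
tcp_pos: [0.4482, 0.1365, 0.0546]
orientation: [-0.001, -0.058, 0.998, -0.0]
wrist_force: [0.6, 0.8, 0.0]
finger_gap: 0.0498
grip_force: 0.0
```

{"api": "move_tool", "payload": {"deltas": {"dx":[0,0,0,0],"dy":[0,0,0,0],"dz":[0,0,0,0],"ax":[0,0,0,0],"ay":[0,0,0,0],"az":[0,0,0,0]}, "jaw": 0.01, "force": 25}}

```text
clock: 12.18
tcp_pos: [0.4494, 0.1386, 0.0567]
orientation: [0.001, -0.059, 0.998, 0.002]
wrist_force: [-0.0, 7.2, 1.0]
finger_gap: 0.0156
grip_force: 24.5
```

{"api": "move_tool", "payload": {"deltas": {"dx":[-0.012,-0.036,-0.064,-0.092,-0.12,-0.148,-0.172,-0.18],"dy":[0,0,0,0,0,0,0,0],"dz":[0,0,0,0,0,0,0,0],"ax":[0,0,0,0,0,0,0,0],"ay":[0,0,0,0,0,0,0,0],"az":[0,0,0,0,0,0,0,0]}}}

```text
clock: 13.18
tcp_pos: [0.5389, 0.1481, 0.0566]
orientation: [0.0, -0.058, 0.998, 0.001]
wrist_force: [-4.0, 3.9, 6.5]
finger_gap: 0.0156
grip_force: 25.1
```

```bash
python3 -c "
from h import *
go(.4495,.137,.055,3.258)"
```

```text
clock 13.18 tcp [0.5389 0.1481 0.0566] yaw -3.025 tilt [ 9.0e-04  1.7e-03 -1.0e+00] d_tool [ 0.09   -0.0006  0.0015] rz 0.0 F [-4.   3.9  6.5] gap 0.0156 grip 25.1
```

In the tool's units: -0.014 m / 0.5 = -0.028, -0.011 m / 0.5 = -0.022.

{"api": "move_tool", "payload": {"deltas": {"dx":[-0.008,-0.016,-0.022,-0.028,-0.028],"dy":[0,0,0,0,0],"dz":[0,0,0,0,0],"ax":[0,0,0,0,0],"ay":[0,0,0,0,0],"az":[0,0,0,0,0]}}}

```text
clock: 13.8
tcp_pos: [0.5525, 0.1495, 0.0567]
orientation: [0.001, -0.058, 0.998, 0.001]
wrist_force: [-1.5, 5.1, 5.0]
finger_gap: 0.0157
grip_force: 24.9
```

{"api": "move_tool", "payload": {"deltas": {"dx":[-0.003,-0.006,-0.009,-0.009],"dy":[0,0,0,0],"dz":[0,0,0,0],"ax":[0,0,0,0],"ay":[0,0,0,0],"az":[0,0,0,0]}}}

```text
clock: 14.3
tcp_pos: [0.5562, 0.1499, 0.0566]
orientation: [0.0, -0.058, 0.998, 0.001]
wrist_force: [-4.7, 3.6, 6.9]
finger_gap: 0.0158
grip_force: 25.1
```

```bash
python3 -c "
from h import *
go(.4495,.137,.055,3.258)"
```

```text
clock 14.3 tcp [0.5562 0.1499 0.0566] yaw -3.025 tilt [-0.      0.0012 -1.    ] d_tool [ 0.1074 -0.0004  0.0016] rz 0.0 F [-4.7  3.6  6.9] gap 0.0158 grip 25.1
```

In the tool's units: -0.003 m / 0.5 = -0.006, -0.0015 m / 0.5 = -0.003.

{"api": "move_tool", "payload": {"deltas": {"dx":[-0.003,-0.006,-0.006],"dy":[0,0,0],"dz":[0,0,0],"ax":[0,0,0],"ay":[0,0,0],"az":[0,0,0]}}}

```text
clock: 14.68
tcp_pos: [0.5562, 0.1499, 0.0565]
orientation: [-0.003, -0.058, 0.998, 0.0]
wrist_force: [-11.6, 2.5, 14.5]
finger_gap: 0.0156
grip_force: 25.7
```

{"api": "move_tool", "payload": {"deltas": {"dx":[-0.003,-0.006,-0.006],"dy":[0,0,0],"dz":[0,0,0],"ax":[0,0,0],"ay":[0,0,0],"az":[0,0,0]}}}

```text
clock: 15.05
tcp_pos: [0.5562, 0.1499, 0.0564]
orientation: [-0.005, -0.059, 0.998, 0.0]
wrist_force: [-18.9, 1.9, 19.7]
finger_gap: 0.0158
grip_force: 26.3
```

The table is against its stop after about 107 mm of travel, with force rising and no motion. Relaxing the push, releasing, and rising.

In the tool's units: 0.0055 m / 0.5 = 0.011, 0.003 m / 0.5 = 0.006.

{"api": "move_tool", "payload": {"deltas": {"dx":[0.006,0.011,0.011],"dy":[0,0,0],"dz":[0,0,0],"ax":[0,0,0],"ay":[0,0,0],"az":[0,0,0]}}}

```text
clock: 15.42
tcp_pos: [0.5562, 0.1499, 0.0566]
orientation: [-0.0, -0.058, 0.998, 0.001]
wrist_force: [-5.6, 3.9, 6.5]
finger_gap: 0.0159
grip_force: 25.2
```

{"api": "move_tool", "payload": {"deltas": {"dx":[0,0,0,0],"dy":[0,0,0,0],"dz":[0,0,0,0],"ax":[0,0,0,0],"ay":[0,0,0,0],"az":[0,0,0,0]}, "jaw": 0.05}}

```text
clock: 15.92
tcp_pos: [0.5571, 0.1491, 0.0556]
orientation: [-0.0, -0.058, 0.998, -0.0]
wrist_force: [0.0, 0.3, -0.1]
finger_gap: 0.0501
grip_force: 0.0
```

{"api": "move_tool", "payload": {"deltas": {"dx":[0,0,0,0,0,0,0],"dy":[0,0,0,0,0,0,0],"dz":[-0.04,-0.1,-0.18,-0.26,-0.34,-0.4,-0.4],"ax":[0,0,0,0,0,0,0],"ay":[0,0,0,0,0,0,0],"az":[0,0,0,0,0,0,0]}}}

```text
clock: 16.8
tcp_pos: [0.5586, 0.1495, 0.2585]
orientation: [0.003, -0.058, 0.998, 0.0]
wrist_force: [0.1, -0.7, 0.6]
finger_gap: 0.0502
grip_force: 0.0
```

```bash
python3 - <<'E'
from h import *
t=shot("top"); s=shot("scene")
go(.6505,.1606,.235,3.258)
im=np.hstack([cv2.resize(np.ascontiguousarray(p["image"][b:b+120,a:a+100,::-1]),(400,480),interpolation=cv2.INTER_CUBIC) for p,a,b in((t,140,140),(s,150,220))]); cv2.imwrite("pics/home.png",im)
E
```

```text
clock 16.9 tcp [0.557  0.1493 0.2553] yaw -3.025 tilt [-1.e-04 -2.e-04 -1.e+00] d_tool [-0.0942  0.0004  0.0203] rz -0.0 F [-0.2  0.9 -0.6] gap 0.0501 grip 0.0
```

View pics/home.png

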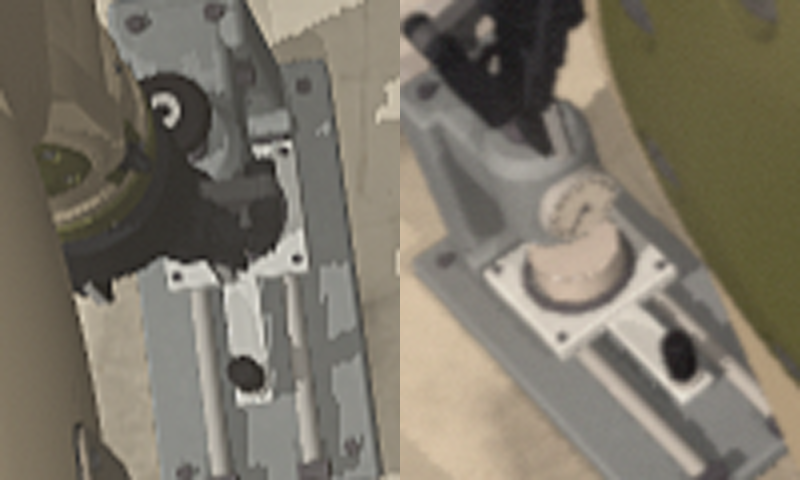

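The table is home under the head with the block standing in the ring, and the head and dial cover the block's rear in the scene view. The axis from the handle, (0.6506,0.1609), agrees with the knob measurement. Closing the fingers and moving above the knob.

In the tool's units: -0.094 m / 0.5 = -0.188, -0.085 m / 0.5 = -0.17.

{"api": "move_tool", "payload": {"deltas": {"dx":[-0.06,-0.12,-0.17,-0.188,-0.188,-0.188,-0.188,-0.188],"dy":[0,0,0,0.001,0.001,0.001,0.001,0.001],"dz":[0,0,0,0.01,0.03,0.05,0.06,0.06],"ax":[0,0,0,0,0,0,0,0],"ay":[0,0,0,0,0,0,0,0],"az":[0,0,0,0,0,0,0,0]}, "jaw": 0, "force": 20}}

```text
clock: 17.9
tcp_pos: [0.6496, 0.1607, 0.2255]
orientation: [-0.0, -0.058, 0.998, -0.0]
wrist_force: [0.4, -0.4, 0.2]
finger_gap: -0.0004
grip_force: 0.0
```

```bash
python3 -c "
from h import *
go(.6505,.1608,.2175,3.258)"
```

```text
clock 17.9 tcp [0.6496 0.1607 0.2255] yaw -3.025 tilt [-8.e-04 -2.e-04 -1.e+00] d_tool [-0.0009 -0.      0.008 ] rz -0.0 F [ 0.4 -0.4  0.2] gap -0.0004 grip 0.0
```

Units first: shifts go in shares of 0.5 m and turns go in shares of pi rad. So 0.015 m / 0.5 = 0.03, 0.014 m / 0.5 = 0.028.

{"api": "move_tool", "payload": {"deltas": {"dx":[-0.0016,-0.0016,-0.0016,-0.0016,-0.0016,-0.0016,-0.0016,-0.0016],"dy":[0,0,0,0,0,0,0,0],"dz":[0.006,0.012,0.016,0.02,0.024,0.028,0.03,0.03],"ax":[0,0,0,0,0,0,0,0],"ay":[0,0,0,0,0,0,0,0],"az":[0,0,0,0,0,0,0,0]}}}

```text
clock: 18.9
tcp_pos: [0.6512, 0.1608, 0.2113]
orientation: [0.0, -0.058, 0.998, -0.0]
wrist_force: [-0.8, -0.3, 4.1]
finger_gap: -0.0
grip_force: 2.1
```

In the tool's units: 0.002 m / 0.5 = 0.004, 0.0015 m / 0.5 = 0.003.

{"api": "move_tool", "payload": {"deltas": {"dx":[0,0,0,0,0],"dy":[0,0,0,0,0],"dz":[0.001,0.002,0.003,0.004,0.004],"ax":[0,0,0,0,0],"ay":[0,0,0,0,0],"az":[0,0,0,0,0]}}}

```text
clock: 19.52
tcp_pos: [0.6512, 0.1608, 0.2095]
orientation: [0.0, -0.058, 0.998, -0.0]
wrist_force: [-1.7, -0.8, 6.4]
finger_gap: -0.0001
grip_force: 3.0
```

In the tool's units: 0.0015 m / 0.5 = 0.003, 0.001 m / 0.5 = 0.002.

{"api": "move_tool", "payload": {"deltas": {"dx":[0,0,0,0],"dy":[0,0,0,0],"dz":[0.001,0.002,0.003,0.003],"ax":[0,0,0,0],"ay":[0,0,0,0],"az":[0,0,0,0]}}}

```text
clock: 20.02
tcp_pos: [0.6512, 0.1608, 0.2082]
orientation: [0.001, -0.058, 0.998, -0.0]
wrist_force: [-1.7, -1.0, 7.5]
finger_gap: 0.0001
grip_force: 3.4
```

In the tool's units: 0.0015 m / 0.5 = 0.003, 0.001 m / 0.5 = 0.002.

{"api": "move_tool", "payload": {"deltas": {"dx":[0,0,0,0],"dy":[0,0,0,0],"dz":[0.001,0.002,0.003,0.003],"ax":[0,0,0,0],"ay":[0,0,0,0],"az":[0,0,0,0]}}}

```text
clock: 20.52
tcp_pos: [0.6512, 0.1608, 0.2068]
orientation: [0.001, -0.058, 0.998, -0.0]
wrist_force: [-2.4, -0.8, 7.0]
finger_gap: 0.0
grip_force: 3.8
```

In the tool's units: 0.001 m / 0.5 = 0.002, 0.0005 m / 0.5 = 0.001.

{"api": "move_tool", "payload": {"deltas": {"dx":[0,0,0],"dy":[0,0,0],"dz":[0.001,0.002,0.002],"ax":[0,0,0],"ay":[0,0,0],"az":[0,0,0]}}}

```text
clock: 20.9
tcp_pos: [0.6512, 0.1608, 0.2059]
orientation: [0.001, -0.058, 0.998, -0.0]
wrist_force: [-1.8, -0.4, 7.7]
finger_gap: -0.0002
grip_force: 4.0
```

In the tool's units: 0.0015 m / 0.5 = 0.003, 0.001 m / 0.5 = 0.002.

{"api": "move_tool", "payload": {"deltas": {"dx":[0,0,0,0],"dy":[0,0,0,0],"dz":[0.001,0.002,0.003,0.003],"ax":[0,0,0,0],"ay":[0,0,0,0],"az":[0,0,0,0]}}}

```text
clock: 21.4
tcp_pos: [0.6512, 0.1608, 0.2046]
orientation: [0.001, -0.058, 0.998, -0.0]
wrist_force: [-2.9, -0.5, 8.2]
finger_gap: -0.0003
grip_force: 4.3
```

In the tool's units: 0.0015 m / 0.5 = 0.003, 0.001 m / 0.5 = 0.002.

{"api": "move_tool", "payload": {"deltas": {"dx":[0,0,0,0],"dy":[0,0,0,0],"dz":[0.001,0.002,0.003,0.003],"ax":[0,0,0,0],"ay":[0,0,0,0],"az":[0,0,0,0]}}}

```text
clock: 21.9
tcp_pos: [0.6513, 0.1608, 0.2033]
orientation: [0.001, -0.058, 0.998, -0.0]
wrist_force: [-1.5, -0.6, 9.7]
finger_gap: 0.0003
grip_force: 4.7
```

In the tool's units: 0.001 m / 0.5 = 0.002, 0.0005 m / 0.5 = 0.001.

{"api": "move_tool", "payload": {"deltas": {"dx":[0,0,0],"dy":[0,0,0],"dz":[0.001,0.002,0.002],"ax":[0,0,0],"ay":[0,0,0],"az":[0,0,0]}}}

```text
clock: 22.28
tcp_pos: [0.6512, 0.1608, 0.2024]
orientation: [0.001, -0.058, 0.998, -0.0]
wrist_force: [-2.8, -0.9, 10.7]
finger_gap: 0.0001
grip_force: 4.9
```

In the tool's units: 0.001 m / 0.5 = 0.002, 0.0005 m / 0.5 = 0.001.

{"api": "move_tool", "payload": {"deltas": {"dx":[0,0,0],"dy":[0,0,0],"dz":[0.001,0.002,0.002],"ax":[0,0,0],"ay":[0,0,0],"az":[0,0,0]}}}

```text
clock: 22.65
tcp_pos: [0.6512, 0.1608, 0.2017]
orientation: [0.001, -0.058, 0.998, -0.0]
wrist_force: [-2.9, -0.6, 10.2]
finger_gap: 0.0001
grip_force: 5.4
```

In the tool's units: 0.001 m / 0.5 = 0.002, 0.0005 m / 0.5 = 0.001.

{"api": "move_tool", "payload": {"deltas": {"dx":[0,0,0],"dy":[0,0,0],"dz":[0.001,0.002,0.002],"ax":[0,0,0],"ay":[0,0,0],"az":[0,0,0]}}}

```text
clock: 23.02
tcp_pos: [0.6513, 0.1608, 0.2013]
orientation: [0.001, -0.058, 0.998, -0.0]
wrist_force: [-4.2, -1.3, 13.0]
finger_gap: -0.0003
grip_force: 6.5
```

On the second stop now. Pressing on to about 18–19 N.

In the tool's units: 0.0015 m / 0.5 = 0.003, 0.001 m / 0.5 = 0.002.

{"api": "move_tool", "payload": {"deltas": {"dx":[0,0,0,0],"dy":[0,0,0,0],"dz":[0.001,0.002,0.003,0.003],"ax":[0,0,0,0],"ay":[0,0,0,0],"az":[0,0,0,0]}}}

```text
clock: 23.52
tcp_pos: [0.6513, 0.1609, 0.2007]
orientation: [0.002, -0.058, 0.998, -0.0]
wrist_force: [-5.9, -1.9, 16.3]
finger_gap: -0.0003
grip_force: 8.3
```

In the tool's units: 0.0007 m / 0.5 = 0.0014, 0.0004 m / 0.5 = 0.0008.

{"api": "move_tool", "payload": {"deltas": {"dx":[0,0,0],"dy":[0,0,0],"dz":[0.0008,0.0014,0.0014],"ax":[0,0,0],"ay":[0,0,0],"az":[0,0,0]}}}

```text
clock: 23.9
tcp_pos: [0.6513, 0.1608, 0.2004]
orientation: [0.002, -0.058, 0.998, -0.0]
wrist_force: [-6.8, -1.2, 18.3]
finger_gap: -0.0001
grip_force: 9.2
```

{"api": "move_tool", "payload": {"deltas": {"dx":[0,0,0,0],"dy":[0,0,0,0],"dz":[0,0,0,0],"ax":[0,0,0,0],"ay":[0,0,0,0],"az":[0,0,0,0]}}}

```text
clock: 24.4
tcp_pos: [0.6513, 0.1608, 0.2004]
orientation: [0.002, -0.058, 0.998, -0.0]
wrist_force: [-6.2, -1.3, 18.9]
finger_gap: 0.0003
grip_force: 9.2
```

{"api": "move_tool", "payload": {"deltas": {"dx":[0,0,0,0,0,0,0],"dy":[0,0,0,0,0,0,0],"dz":[0,0,0,0,0,0,0],"ax":[0,0,0,0,0,0,0],"ay":[0,0,0,0,0,0,0],"az":[0,0,0,0,0,0,0]}}}

```text
clock: 25.28
tcp_pos: [0.6513, 0.1608, 0.2004]
orientation: [0.002, -0.058, 0.998, -0.0]
wrist_force: [-5.5, -1.8, 17.9]
finger_gap: -0.0001
grip_force: 9.2
```

Held at about 18.5 N for over 1.4 s. Letting the knob up slowly, then clearing upward and forward.

In the tool's units: -0.05 m / 0.5 = -0.1, -0.035 m / 0.5 = -0.07.

{"api": "move_tool", "payload": {"deltas": {"dx":[0,0,0,0,0,0,0,0],"dy":[0,0,0,0,0,0,0,0],"dz":[-0.006,-0.014,-0.022,-0.03,-0.04,-0.052,-0.07,-0.1],"ax":[0,0,0,0,0,0,0,0],"ay":[0,0,0,0,0,0,0,0],"az":[0,0,0,0,0,0,0,0]}}}

```text
clock: 26.28
tcp_pos: [0.6508, 0.1608, 0.2466]
orientation: [-0.001, -0.058, 0.998, -0.0]
wrist_force: [0.5, 0.2, 0.3]
finger_gap: 0.0002
grip_force: 0.0
```

{"api": "move_tool", "payload": {"deltas": {"dx":[0,0.08,0.18,0.28,0.32,0.32,0.32,0.32],"dy":[0,0,0,-0.06,-0.18,-0.3,-0.4,-0.4],"dz":[-0.04,-0.06,-0.06,-0.06,-0.06,-0.06,-0.06,-0.06],"ax":[0,0,0,0,0,0,0,0],"ay":[0,0,0,0,0,0,0,0],"az":[0,0,0,0,0,0,0,0]}}}

```text
clock: 27.28
tcp_pos: [0.5159, -0.0597, 0.2774]
orientation: [0.001, -0.055, 0.998, -0.0]
wrist_force: [0.2, 1.1, -0.1]
finger_gap: 0.0001
grip_force: 0.0
```

```bash
python3 - <<'E'
from h import *
t=shot("top"); s=shot("scene"); go(.5,0,.3)
im=np.hstack([cv2.resize(np.ascontiguousarray(p["image"][b:b+120,a:a+100,::-1]),(400,480),interpolation=cv2.INTER_CUBIC) for p,a,b in((t,140,140),(s,150,220))]); cv2.imwrite("pics/end.png",im)
E
```

```text
clock 27.38 tcp [ 0.5155 -0.0568  0.2772] yaw -3.027 tilt [ 5.e-04  2.e-04 -1.e+00] d_tool [ 0.0089  0.0582 -0.0228] rz None F [ 0.3 -0.   0.9] gap 0.0003 grip 0.0
```

View pics/end.png

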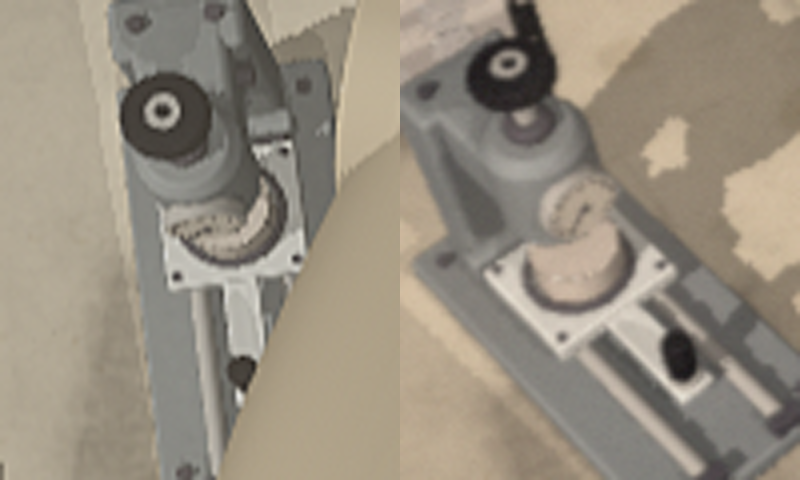

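The knob is up (top view (181,168), as at the start), the table is home, the block is flat in the ring, and the robot is clear. Handing in.

```bash
python3 -c "
from workcell import env
print(env.hand_in())"
```

```text
the job is handed in; nothing more can be done
None
```

The test indentation is made and the job handed in, with no verdict returned: the knob was held on its second stop for about 1.4 s at about 18–20 N by the wrist sensor, then came fully up, and the last pictures show the table home with the block in the nest.

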